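# Find which way a spice jar's twist-lock cap opens

## Task

Nobody remembers which way the red twist-lock cap on the clear spice jar in the oak holder unlocks: try turning it both ways if need be, find the way it opens, and lift it off. Finish while still holding the cap in the gripper: still, right way up, straight above the jar and about 8 cm higher than where it sat. Leave everything else on the shelf where it is.

Things in the scene. Friction and masses are not known exactly. Their poses are not given: they have to be found in the camera images.
- cap: Red round plastic cap, 54 mm across, 30 mm tall, about 50 g, white stripe across its top. Origin: centre of its open underside; z up through its top, x along the stripe. It sits on the jar's neck, underside 88 mm, top 118 mm above the shelf, with about 2 mm sideways and 1.5 mm upward play. Inner lugs lock it at the start; once unlocked it is clear of the neck after rising 26 mm.
- cap_top (a point): Centre of the cap's flat top. How the cap turns: in one sense (clockwise or anticlockwise, unlike from jar to jar, not visible outside) a hard stop after about 10 degrees, still locked. In the other it turns freely: from 42 to 115 degrees from its start it can be lifted straight off; a hard stop follows at about 120. Hardly any friction between stops; it does not rise as it turns.
- jar: Clear empty spice jar, 56 mm across, neck 24 mm across, its rim 114 mm above the shelf. Fixed in an oak holder (90 x 210 x 22 mm, screwed down) that neither moves nor turns. Origin: on this jar's axis at shelf level, z up, y along the holder; the stripe starts along its x within 3 degrees. At y = +120 mm stands a fixed amber jar with a grey lid, 56 mm across, 111 mm high, not to be opened.
- opener: Bystander: flat stainless steel bottle opener lying down, 146 x 38 x 5 mm, handle to its -x. Origin: underside, mid-length.
- magnet0: Bystander: round blue ceramic magnet, 32 mm across, 9 mm thick, lying flat. Origin: centre of its underside.
- magnet1: Bystander: like magnet0.
- magnet2: Bystander: like magnet0.
- clip: Bystander: red plastic bag clip lying flat, 110 x 24 x 10 mm, long axis x. Origin: centre of its underside.
- mug: Bystander: white mug, 76 mm across, 85 mm high, handle at its +y. Origin: centre of its underside.
- tin: Bystander: closed amber glass jar with a metal lid, 56 mm across, 75 mm high. Origin: centre of its underside.
Things that resemble listed ones, but are neither listed nor needed, are in the scene too. What is meant by the cap is not black, blue or yellow, and is the larger of those in its own colour.

How it is judged (in metres and radians):
On the way:
1. the cap, still down on the jar, has been turned at least 35 degrees from its start towards unlocked (angle between the x axis of cap and the x axis of jar, either way round above 0.61 rad and z of cap in the frame of jar below 0.094 m), for 0.05 s.
At the end, for the whole second after the job is handed in: The gripper still holds the cap (finger force on it above 1 N), its underside 148 to 260 mm above the shelf (60 to 172 mm above its seat), its axis within 50 mm of the jar's axis, tilted less than 0.3 rad, right way up, slower than 0.03 m/s and not touching the jar (z of cap in the frame of jar between 0.148 and 0.26 m and horizontal distance between cap and jar below 0.05 m and angle between cap's own z axis and vertical below 0.3 rad and contact force between the fingers and cap above 1 N and contact force between cap and jar below 0.1 N and linear speed of cap below 0.03 m/s); the arm keeps its last pose, push and grip.
It fails at once if a bystander (opener, magnet, clip, mug or closed jar) is shifted by more than 25 mm (distance of any of opener, magnet0, magnet1, magnet2, clip, mug, tin from where it was at the start of the episode above 0.025 m).
It also fails if it takes over 38 s, if anything falls off the work surface, if the arm or the gripper's body presses on something with over 40 N, if the wrist force passes 120 N, or if a joint passes its speed limit or range.

## Robot

A 6-joint arm with a two-finger parallel gripper is mounted at the origin on the work surface. World frame = base frame: x ahead of the robot, y to its left, z up, the work surface at z = 0. Lengths are in mm, angles in rad, forces in N, time in s.
With the tool pointing down it reaches from about 350 to 875 mm from the base axis. Payload 4.2 kg.
Tool frame: the origin (TCP) lies midway between the tips of the shut fingers; the grasp point (between the pads) lies 19 mm behind it; y points along the fingers, x is the direction in which the jaws open and shut, and the axes are right-handed (so a half turn about y gives the same grasp; the last joint's range is limited). The gripper opens to 85 mm and grips with 20 to 120 N. Pads are 22 mm wide; open, the fingers measure 114 mm over their backs; the gripper's body (76 mm by 85 mm) begins 54 mm behind the grasp point. The pads swing forward as they close: fully open they stand 13 mm farther back than shut.
Start: joints at [-0.952, 0.385, 0.008, 0, -1.194, -0.259], TCP at [220.069, -584.952, 231.312] pointing down, gripper open.
Joint ranges: [-3.14, 3.14], [-1.21, 2.06], [-1.07, 1.41], [-3.16, 2.05], [-2.99, -0.16], [-3.1, 3.1]. Speed limits (rad/s): [2.79, 2.79, 3.14, 3.14, 3.14, 3.14].

## Interface

Orientations are given as a unit quaternion [x, y, z, w].
In Python, from bench import read_state, get_image, job_done gives the robot as it stands.
- The arm moves only by the tool play_rows, never from a script. Its argument "series" is a list of rows, each a list of 7 numbers: the shift along the tool's x, y, z in m, then the turn, a rotation vector about the tool's x, y, z in rad, then the finger opening in m, from 0 to 0.0854. In form: [[x, y, z, wx, wy, wz, claw], ...]. A call has 1 to 10 rows; each row shifts and turns the pose as measured when the row begins, along the tool's axes as they then stand; what a row does not reach is not made up. A row lasts 1/10 s, in which the tool goes at most 50 mm and 8.59 degrees, less where a joint would pass 70% of its speed; a pose out of reach is approached as far as the arm can. A call with a gripper value outside its range is refused whole. The fingers move at their own pace and stop on an object; the grip force is fixed at half the most. Time passes only in rows, so rows that do not move let the fingers close. It gives the time, the measured TCP pose, the force and the opening at its end, in the units of the state.
- read_state(): the state, without advancing time (a new reading comes with each control period).
- get_image(name): name is "scene" or "side" or "wrist"; returns a dict with "color" (480x640x3 uint8, red, green, blue), "intrinsics" (3x3 intrinsics, pixels), "D" ([k1, k2, p1, p2, k3] as OpenCV has them; the pictures are not rectified), "origin" and "orientation" of the camera in the world. Camera axes: x right, y down, z forward; pixel columns grow to the right and rows downward; lengths in mm; the calibration is good to about 2 mm. A picture is of the moment at which its call begins. There is no depth.
- job_done(): hands the job in, once; it reports no verdict.
The state is a dict: "clock": time; "joints": joint angles; "joint_vel": joint speeds; "joint_efforts": joint torques, N m; "position": TCP position; "ee_rot": TCP orientation; "contact_force": force on the tool from outside, world axes, zero at the start; "wrist_torque": the same for the moment, N m; "gripper_width": finger opening in mm.
Only numpy, scipy, OpenCV 4.12 (cv2) and the standard library are available. Lean on these libraries where they do the work, as an engineer would, in place of code of your own. Each camera call takes 0.05 s, during which the arm holds its last target. There are 200 camera calls.

## Working session

There is one attempt and no reset: what is moved stays moved. The work goes in short steps, Python scripts to look and compute and a tool call to move; the robot and the scene stay as the last step left them, time stands still between calls to the robot, and variables do not carry over. Pictures are saved under pics/ and viewed, about 8 in all and at most 12, crops included, and the job is handed in when it is done.

Besides the shell and the picture viewer there is one more tool, called after "Request:" as name(argument=value, ...), one argument or row to a line, values as JSON. play_rows: Moves the arm, as the interface text tells. Its arguments: {"type":"object","properties":{"series":{"type":"array","items":{"type":"array","items":{"type":"number"}}}},"required":["series"]}

```bash
mkdir -p pics; cat > h.py <<'E'
import numpy as np, cv2
from scipy.spatial.transform import Rotation as R
from bench import read_state, get_image, job_done
def snap(n,f):
    im=get_image(n); cv2.imwrite('pics/'+f,im['color'][:,:,::-1]); np.save('pics/'+f+'.npy',im,allow_pickle=True); return im
def load(f): return np.load('pics/'+f+'.npy',allow_pickle=True).item()
def rot(o):
    o=np.array(o,float); return o if o.shape==(3,3) else R.from_quat(o).as_matrix()
def ray(im,uv):
    p=cv2.undistortPoints(np.array([[uv]],float),np.array(im['intrinsics'],float),np.array(im['D'],float))[0,0]
    return np.array(im['origin'],float).ravel(), rot(im['orientation'])@[p[0],p[1],1]
def atz(im,uv,z):
    o,d=ray(im,uv); return o+d*(z-o[2])/d[2]
def proj(im,P):
    M=rot(im['orientation']); c=M.T@(np.array(P,float)-np.array(im['origin'],float).ravel())
    return cv2.projectPoints(c.reshape(1,1,3),np.zeros(3),np.zeros(3),np.array(im['intrinsics'],float),np.array(im['D'],float))[0].ravel()
E
python3 - <<'E'
from h import *
s=read_state();print(s)
a=snap('scene','s0.png');b=snap('side','d0.png')
for i in(a,b):print(i['origin'],i['orientation'])
E
```

```text
{'clock': 0.0, 'joints': array([-9.52385964e-01,  3.85577045e-01,  6.63863991e-03, -5.18290643e-04,
       -1.19399460e+00, -2.58624822e-01]), 'joint_vel': array([ 0.00064605, -0.00254713,  0.00026961,  0.00099318,  0.00038623,
        0.0001113 ]), 'joint_efforts': array([ 9.32547628e-04, -3.92290986e+01,  1.88400275e+01,  4.18626487e+00,
       -4.64339013e-03,  1.79837798e-06]), 'position': array([ 219.88104258, -584.42652202,  230.21136424]), 'ee_rot': array([ 0.40187221,  0.58177164, -0.58093766, -0.40317728]), 'contact_force': array([ 0.22675808, -0.09518944, -0.61978595]), 'wrist_torque': array([-0.01063221,  0.03272709, -0.02843175]), 'gripper_width': 85.4754956345074}
[1066.98217508   97.86566501  877.71840027] [ 0.62981361  0.72692445 -0.21194413 -0.17319165]
[ 480.14525491 -749.58405222 1001.97747531] [ 0.9360457  -0.07391068  0.0299159  -0.3427254 ]
```

View pics/s0.png

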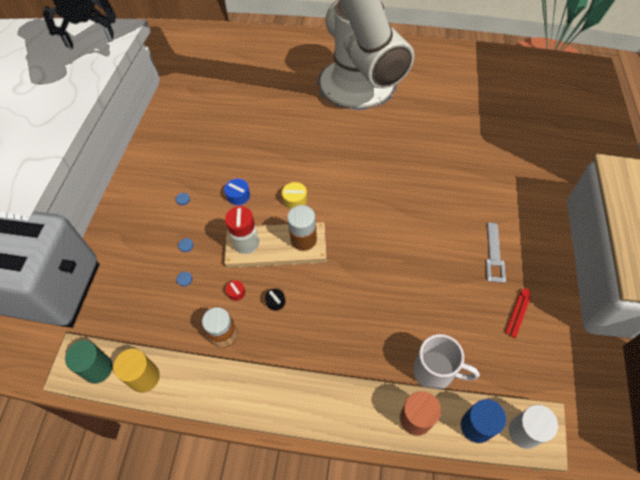

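View pics/d0.png

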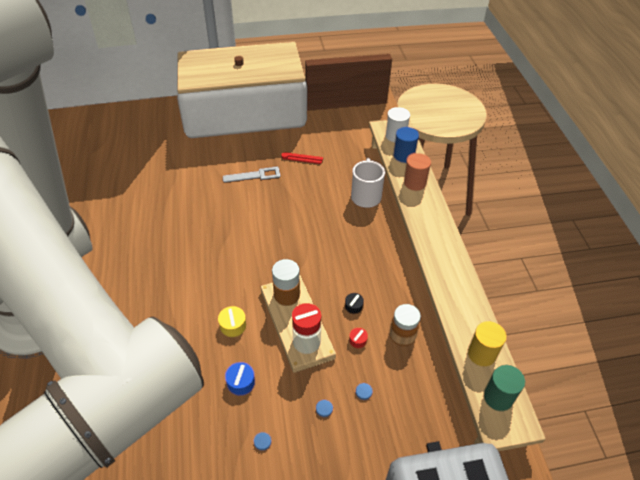

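Candidates, by scene pixel: big red cap on the clear jar (239,221), small loose red cap (234,290), blue (237,190), yellow (294,194), black (275,299), red clip (517,313). The big red cap on the clear jar fits the description, so I'll check it in an enlarged crop from both cameras.

```bash
python3 - <<'E'
import cv2,numpy as np
a=cv2.imread('pics/s0.png')[170:280,210:340];b=cv2.imread('pics/d0.png')[250:380,250:350]
a=cv2.resize(a,(390,330),interpolation=2);b=cv2.resize(b,(400,520),interpolation=2)
c=np.zeros((520,800,3),np.uint8);c[:330,:390]=a;c[:,400:]=b
cv2.imwrite('pics/c0.png',c)
E
```

```text
(no output)
```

View pics/c0.png

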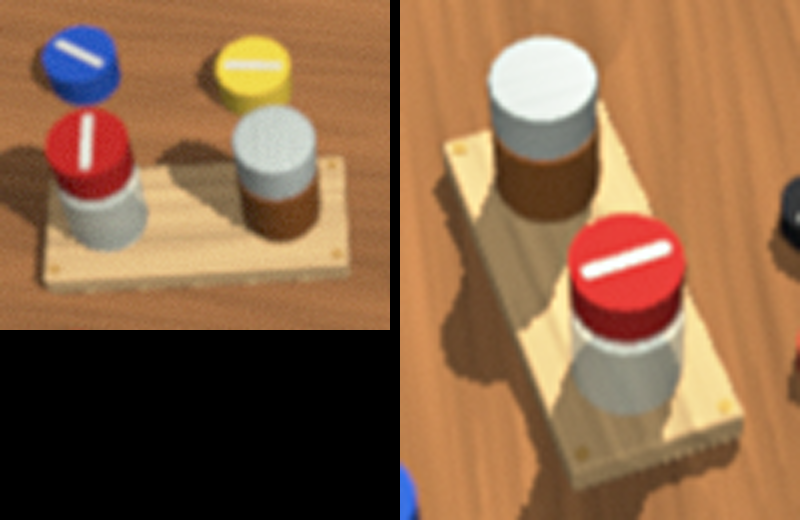

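The crop confirms the choice: red cap with a white stripe on the clear jar, stripe centre at about scene (239,217) and side (306.8,314.5). The grey amber lid is at scene (301,216) and side (286,269.5).

```bash
python3 - <<'E'
from h import *
a=load('s0.png');b=load('d0.png')
C1=atz(a,(239,217.2),118);C2=atz(b,(306.75,314.5),118);print(C1,C2)
L1=atz(a,(301.3,216.3),111);L2=atz(b,(285.75,269.5),111);print(L1,L2)
print('stripe',atz(a,(239.3,208.3),118)-atz(a,(238.7,226),118),atz(b,(316.7,311.5),118)-atz(b,(296.7,317.5),118))
s=read_state();M=R.from_quat(s['ee_rot']).as_matrix();print(M.round(3))
C=(C1+C2)/2
print('delta world',C-s['position'],'tool',M.T@(np.r_[C[:2],200]-s['position']))
w=snap('wrist','w0.png');print(w['origin'],M.T@(np.array(w['origin'])-s['position']),proj(w,C))
E
```

```text
[ 562.98005952 -166.33666901  118.        ] [ 563.98292332 -169.1678002   118.        ]
[539.93517894 -48.62743366 111.        ] [539.65972715 -53.35676574 111.        ]
stripe [-4.08559707e+01 -9.17491639e+00  1.13686838e-13] [38.36870542  7.34514837  0.        ]
[[-0.352 -0.001 -0.936]
 [ 0.936  0.002 -0.352]
 [ 0.002 -1.     0.   ]]
delta world [ 343.59995452  416.74400819 -112.35015677] tool [ 269.09848585   30.82980851 -468.28747255]
[ 152.53016958 -610.04697627  373.64287747] [ 6.33820803e-02 -1.43286864e+02  7.20466589e+01] [534.84394797 595.79865326]
```

Request:
play_rows(
  series=[
    [0.023,0.002,-0.04,0,0,0,0.0854],
    [0.023,0.002,-0.04,0,0,0,0.0854],
    [0.023,0.002,-0.04,0,0,0,0.0854],
    [0.023,0.002,-0.04,0,0,0,0.0854],
    [0.023,0.002,-0.04,0,0,0,0.0854],
    [0.023,0.002,-0.04,0,0,0,0.0854],
    [0.023,0.002,-0.04,0,0,0,0.0854],
    [0.023,0.002,-0.04,0,0,0,0.0854],
    [0.023,0.002,-0.04,0,0,0,0.0854],
    [0.023,0.002,-0.04,0,0,0,0.0854],
  ],
)

```text
clock: 1.15
position: [520.2, -219.8, 206.6]
ee_rot: [0.404, 0.579, -0.579, -0.408]
contact_force: [0.7, -1.1, 0.6]
gripper_width: 85.5
```

```bash
cat > st.py <<'E'
from h import *
def st(C=np.array([563.5,-168,200.])):
    s=read_state();M=R.from_quat(s['ee_rot']).as_matrix();print(s['clock'],s['position'].round(1),'j',s['joints'].round(2));print(M.round(3))
    print('F',np.round(s['contact_force'],1),'T',np.round(s['wrist_torque'],2),'w',s['gripper_width'])
    print('jaw yaw',np.degrees(np.arctan2(M[1,0],M[0,0])),'shift tool',(M.T@(C-s['position'])).round(1))
    want=np.array([M[0,0],M[1,0],0]);want/=np.linalg.norm(want);y=np.array([0,0,-1.]);W=np.c_[want,y,np.cross(want,y)]
    print('level rv',R.from_matrix(M.T@W).as_rotvec().round(4)); return s,M
E
python3 -c "
from st import *
st()"
```

```text
1.15 [ 520.2 -219.8  206.6] j [-0.11  0.3  -0.17 -0.   -1.1  -1.11]
[[-0.341 -0.004 -0.94 ]
 [ 0.94   0.004 -0.341]
 [ 0.005 -1.     0.003]]
F [ 0.7 -1.1  0.6] T [-0.06 -0.09  0.03] w 85.52387987609228
jaw yaw 109.93013496223865 shift tool [ 33.9   6.6 -58.4]
level rv [-0.0028  0.      0.0055]
```

Request:
play_rows(
  series=[
    [0.017,0.003,-0.029,0,0,0.003,0.0854],
    [0.017,0.003,-0.029,0,0,0,0.0854],
    [0,0,0,0,0,0,0.0854],
  ],
)

```text
clock: 1.45
position: [567.2, -161.0, 198.8]
ee_rot: [-0.402, -0.58, 0.581, 0.406]
contact_force: [-1.0, -0.6, 0.6]
gripper_width: 85.3
```

```bash
python3 -c "
from st import *
st();w=snap('wrist','w1.png')
print(proj(w,[563.5,-168,118]))"
```

```text
1.45 [ 567.2 -161.   198.8] j [-0.    0.35 -0.13 -0.   -1.1  -1.21]
[[-0.347 -0.004 -0.938]
 [ 0.938  0.002 -0.347]
 [ 0.003 -1.     0.004]]
F [-1.  -0.6  0.6] T [-0.02  0.12  0.06] w 85.27769580974376
jaw yaw 110.32099744852043 shift tool [-5.3 -1.2  5.9]
level rv [-0.0036  0.      0.0032]
[309.50879336 236.35290838]
```

View pics/w1.png

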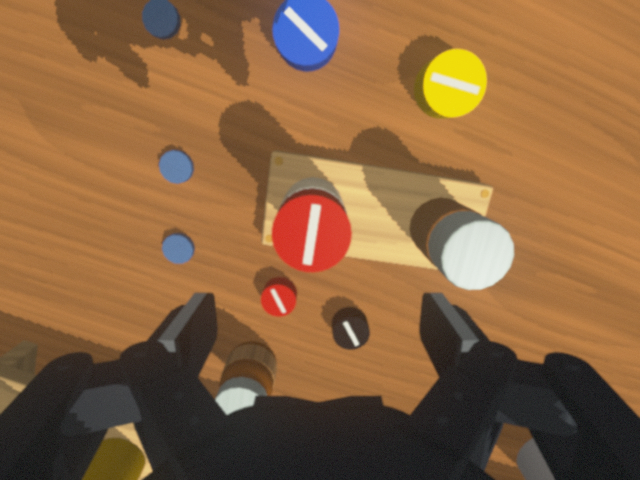

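The wrist view shows the cap disc and stripe centred at about (312,233). The jaws sit left and right, with the amber lid clear at (477,253) on the right.

```bash
python3 -c "
from st import *
w=load('w1.png');C=atz(w,(312,233),118);print(C, atz(w,(477.5,253.5),111));C[2]=120
st(C)"
```

```text
[ 560.71643755 -167.23158531  118.        ] [535.99512573 -50.91711851 111.        ]
1.5 [ 566.1 -162.1  199. ] j [-0.    0.35 -0.13 -0.   -1.1  -1.21]
[[-0.346 -0.005 -0.938]
 [ 0.938  0.002 -0.346]
 [ 0.003 -1.     0.004]]
F [-0.9  0.2 -1.4] T [-0.01 -0.01  0.04] w 85.39841465572447
jaw yaw 110.25219769909081 shift tool [-3.3 79.   6.5]
level rv [-0.0043  0.      0.0034]
```

Request:
play_rows(
  series=[
    [-0.002,0.025,0.003,-0.004,0,0.003,0.0854],
    [-0.002,0.025,0.003,0,0,0,0.0854],
    [0,0.022,0,0,0,0,0.0854],
    [0,0,0,0,0,0,0.0854],
    [0,0,0,0,0,0,0.0854],
  ],
)

```text
clock: 2.0
position: [559.6, -171.3, 126.4]
ee_rot: [-0.405, -0.58, 0.58, 0.405]
contact_force: [0.1, 1.0, 0.4]
gripper_width: 85.8
```

```bash
python3 -c "
from st import *
w=snap('wrist','w2.png')
st(np.array([562.,-167.5,86]));print(proj(w,[562,-167.5,118]))"
```

```text
2.05 [ 559.4 -171.1  126.4] j [-0.02  0.41 -0.24  0.   -0.92 -1.2 ]
[[-0.343  0.    -0.939]
 [ 0.939 -0.    -0.343]
 [-0.    -1.    -0.   ]]
F [-0.1 -0.1 -0.5] T [-0.02  0.02 -0.04] w 85.71828375904065
jaw yaw 110.08076649072214 shift tool [ 2.5 40.4 -3.7]
level rv [ 0.0003  0.     -0.0003]
[323.31952883 297.42079011]
```

View pics/w2.png

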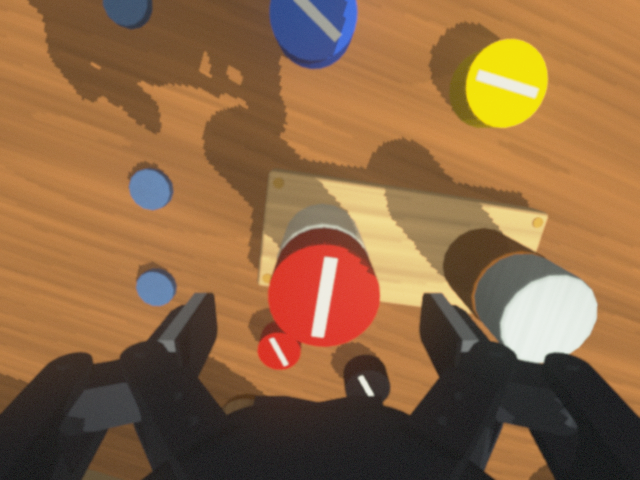

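The cap centre at (324.5,297) agrees with the estimate to within about 1 mm. I'll centre on it, descend, then close.

Request:
play_rows(
  series=[
    [0.003,0.004,-0.004,0,0,0,0.0854],
    [0,0.018,0,0,0,0,0.0854],
    [0,0.016,0,0,0,0,0.0854],
    [0,0,0,0,0,0,0.0854],
    [0,0,0,0,0,0,0.0854],
  ],
)

```text
clock: 2.55
position: [566.7, -167.2, 93.6]
ee_rot: [0.409, 0.582, -0.577, -0.401]
contact_force: [0.2, 0.3, -0.4]
gripper_width: 85.6
```

```bash
python3 -c "
from st import *
st(np.array([562.,-167.2,86]))"
```

```text
2.55 [ 566.7 -167.2   93.6] j [-0.01  0.45 -0.27  0.   -0.84 -1.21]
[[-0.343  0.013 -0.939]
 [ 0.939 -0.002 -0.343]
 [-0.006 -1.    -0.012]]
F [ 0.2  0.3 -0.4] T [-0.    0.03 -0.04] w 85.62605955921988
jaw yaw 110.07998385716716 shift tool [1.7 7.6 4.5]
level rv [ 0.0118  0.     -0.006 ]
```

Request:
play_rows(
  series=[
    [0.0015,0.004,0.004,0.012,0,-0.006,0.0854],
    [0,0.003,0,0,0,0,0.0854],
    [0,0,0,0,0,0,0.0854],
  ],
)

```text
clock: 2.85
position: [563.7, -167.1, 88.7]
ee_rot: [0.406, 0.58, -0.579, -0.404]
contact_force: [-0.5, -1.6, 0.4]
gripper_width: 85.5
```

```bash
python3 -c "
from st import *
st(np.array([562.,-167.2,86]))"
```

```text
2.85 [ 563.7 -167.1   88.7] j [-0.01  0.46 -0.27  0.   -0.84 -1.21]
[[-0.344  0.003 -0.939]
 [ 0.939 -0.    -0.344]
 [-0.001 -1.    -0.003]]
F [-0.5 -1.6  0.4] T [0.03 0.05 0.02] w 85.5281479774812
jaw yaw 110.1126512946262 shift tool [0.5 2.7 1.7]
level rv [ 0.0029  0.     -0.0014]
```

Request:
play_rows(
  series=[
    [0.0005,0.002,0.0015,0.002,0,-0.001,0.0854],
    [0,0,0,0,0,0,0.03],
    [0,0,0,0,0,0,0.03],
    [0,0,0,0,0,0,0.03],
    [0,0,0,0,0,0,0.03],
    [0,0,0,0,0,0,0.03],
    [0,0,0,0,0,0,0.03],
  ],
)

```text
clock: 3.55
position: [562.6, -167.2, 87.6]
ee_rot: [0.406, 0.58, -0.579, -0.404]
contact_force: [0.4, -0.0, 0.4]
gripper_width: 52.9
```

```bash
python3 -c "
from st import *
st(np.array([562.,-167.2,86]))"
```

```text
3.55 [ 562.6 -167.2   87.6] j [-0.01  0.46 -0.27  0.   -0.84 -1.21]
[[-0.344  0.003 -0.939]
 [ 0.939 -0.    -0.344]
 [-0.001 -1.    -0.002]]
F [ 0.4 -0.   0.4] T [ 0.06  0.01 -0.02] w 52.938101861757865
jaw yaw 110.12415007125419 shift tool [0.2 1.6 0.6]
level rv [ 0.0024  0.     -0.0012]
```

Request:
play_rows(
  series=[
    [0,0,0,0,0.1,0,0.03],
    [0,0,0,0,0.1,0,0.03],
    [0,0,0,0,0.08,0,0.03],
  ],
)

```text
clock: 3.85
position: [562.9, -167.5, 87.6]
ee_rot: [0.483, 0.517, -0.517, -0.481]
contact_force: [0.3, 1.2, 1.3]
gripper_width: 52.6
```

```bash
python3 -c "
from st import *
st(np.array([562.,-167.2,86]))"
```

```text
3.85 [ 562.9 -167.5   87.6] j [-0.01  0.46 -0.27  0.   -0.84 -1.49]
[[-0.069  0.002 -0.998]
 [ 0.998 -0.002 -0.069]
 [-0.002 -1.    -0.002]]
F [0.3 1.2 1.3] T [0.09 0.01 1.54] w 52.64773384406899
jaw yaw 93.97638458320296 shift tool [0.4 1.6 0.9]
level rv [ 0.0022  0.     -0.0023]
```

Torque of 1.5 N m about z after 16° clockwise: that's the hard stop, so I'll go anticlockwise.

Request:
play_rows(
  series=[
    [0,0,0,0,-0.1,0,0.03],
    [0,0,0,0,-0.12,0,0.03],
    [0,0,0,0,-0.12,0,0.03],
    [0,0,0,0,-0.12,0,0.03],
    [0,0,0,0,-0.12,0,0.03],
  ],
)

```text
clock: 4.35
position: [563.5, -167.8, 87.7]
ee_rot: [-0.309, -0.636, 0.637, 0.306]
contact_force: [0.1, -0.2, 0.5]
gripper_width: 53.1
```

```bash
python3 -c "
from st import *
st(np.array([562.,-167.2,86]))"
```

```text
4.35 [ 563.5 -167.8   87.7] j [-0.01  0.46 -0.27  0.   -0.84 -0.89]
[[-0.622  0.003 -0.783]
 [ 0.783 -0.003 -0.622]
 [-0.004 -1.    -0.   ]]
F [ 0.1 -0.2  0.5] T [-0.04 -0.09 -0.01] w 53.070297657681735
jaw yaw 128.49613551030413 shift tool [1.4 1.7 0.8]
level rv [ 0.0004  0.     -0.0044]
```

No torque anticlockwise, so it turns freely. Continuing.

Request:
play_rows(
  series=[
    [0,0,0,0,-0.12,0,0.03],
    [0,0,0,0,-0.12,0,0.03],
    [0,0,0,0,-0.12,0,0.03],
    [0,0,0,0,-0.12,0,0.03],
    [0,0,0,0,-0.12,0,0.03],
    [0,0,0,0,-0.12,0,0.03],
    [0,0,0,0,-0.12,0,0.03],
    [0,0,0,0,-0.06,0,0.03],
    [0,0,0,0,0,0,0.03],
  ],
)

```text
clock: 5.25
position: [564.8, -167.5, 87.7]
ee_rot: [0.013, -0.706, 0.708, -0.016]
contact_force: [-0.0, -0.6, 0.9]
gripper_width: 52.8
```

```bash
python3 -c "
from st import *
st(np.array([562.,-167.2,86]));snap('wrist','w3.png')"
```

```text
5.25 [ 564.8 -167.5   87.7] j [-0.01  0.46 -0.27  0.   -0.83  0.05]
[[-0.999  0.005  0.041]
 [-0.041 -0.003 -0.999]
 [-0.005 -1.     0.003]]
F [-0.  -0.6  0.9] T [-0.07  0.05  0.03] w 52.76087705962346
jaw yaw -177.6524045926185 shift tool [ 2.8  1.7 -0.5]
level rv [-0.0033 -0.     -0.0052]
```

View pics/w3.png

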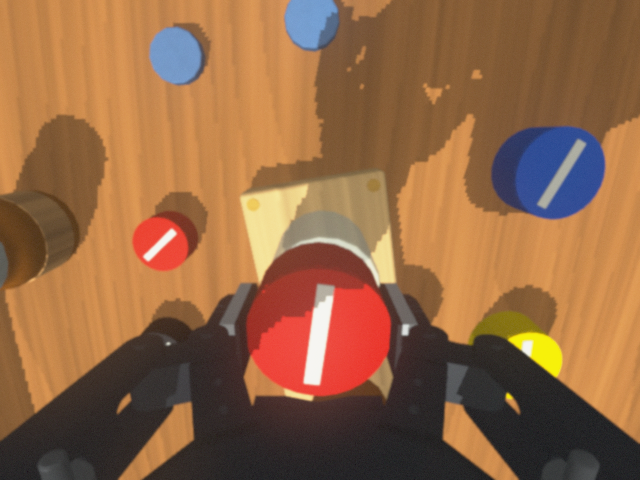

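The cap turned with the jaws: the stripe, (326,286) to (312,383), now lies roughly along the holder, about 78° from its start and inside the 42–115° window. Lifting.

Request:
play_rows(
  series=[
    [0.001,-0.005,0,-0.003,0,-0.005,0.03],
    [0,-0.01,0,0,0,0,0.03],
    [0,-0.012,0,0,0,0,0.03],
  ],
)

```text
clock: 5.6
position: [562.3, -167.5, 114.3]
ee_rot: [-0.015, 0.707, -0.707, 0.011]
contact_force: [0.3, -0.4, -0.7]
gripper_width: 52.7
```

```bash
python3 -c "
from st import *
st(np.array([562.,-167.2,170]))"
```

```text
5.6 [ 562.3 -167.5  114.3] j [-0.01  0.43 -0.24 -0.   -0.91  0.05]
[[-0.999 -0.005  0.037]
 [-0.037  0.    -0.999]
 [ 0.005 -1.    -0.001]]
F [ 0.3 -0.4 -0.7] T [-0.02 -0.04  0.01] w 52.687884342535156
jaw yaw -177.88911161804907 shift tool [  0.5 -55.7  -0.4]
level rv [ 0.0007 -0.      0.005 ]
```

Rose 27 mm with no resistance.

Request:
play_rows(
  series=[
    [0,-0.018,0,0,0,0.003,0.03],
    [0,-0.018,0,0,0,0,0.03],
    [0,-0.018,0,0,0,0,0.03],
    [0,-0.002,0,0,0,0,0.03],
    [0,0,0,0,0,0,0.03],
    [0,0,0,0,0,0,0.03],
    [0,0,0,0,0,0,0.03],
    [0,0,0,0,0,0,0.03],
  ],
)

```text
clock: 6.4
position: [562.7, -167.7, 177.0]
ee_rot: [-0.011, 0.707, -0.707, 0.013]
contact_force: [0.3, -0.1, -1.9]
gripper_width: 52.7
```

```bash
python3 -c "
from st import *
st(np.array([562.,-167.2,170]));snap('side','d1.png');st()
cv2.imwrite('pics/d1c.png',cv2.resize(cv2.imread('pics/d1.png')[150:430,150:500],None,fx=2,fy=2))"
```

```text
6.4 [ 562.7 -167.7  177. ] j [-0.01  0.36 -0.17 -0.   -1.04  0.05]
[[-0.999  0.003  0.034]
 [-0.034  0.001 -0.999]
 [-0.003 -1.    -0.001]]
F [ 0.3 -0.1 -1.9] T [-0.05  0.05 -0.02] w 52.73462331222405
jaw yaw -178.02837569998817 shift tool [ 0.7  7.  -0.5]
level rv [ 0.0005  0.     -0.003 ]
6.45 [ 562.6 -167.7  176.9] j [-0.01  0.36 -0.17 -0.   -1.04  0.05]
[[-0.999  0.003  0.034]
 [-0.034  0.001 -0.999]
 [-0.003 -1.    -0.001]]
F [-1.   0.7 -0.8] T [ 0.01 -0.01  0.  ] w 53.20597817174175
jaw yaw -178.03030850267444 shift tool [ -0.9 -23.1   0.3]
level rv [ 0.0006  0.     -0.0027]
```

View pics/d1c.png

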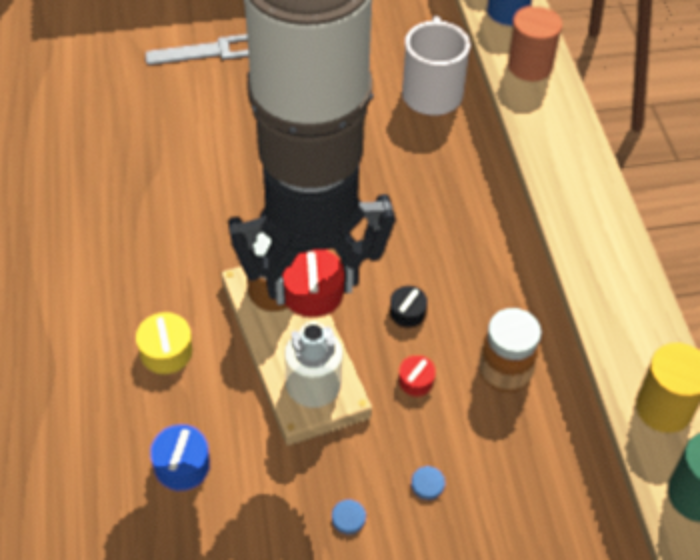

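The side view shows the cap in the jaws at crop pixel (312,280), well above the open jar neck at (313,335). The other things in this crop look unmoved. Handing in.

```bash
python3 -c "
from h import *
print(job_done())"
```

```text
the job is handed in; nothing more can be done
None
```

The cap is off and I have handed the job in; the hand-in reports no verdict. Turning it clockwise met the hard stop, with a wrist torque of 1.5 N m at 16° of gripper turn. That is past the stop at about 10°, so the jaws probably slipped a few degrees on the cap. Anticlockwise it turned freely, and I took it to about 78° from its start before lifting.

- **Hold:** the jaws read 53 mm on the 54 mm cap. They were still, and the tool's tilt was below 0.01 rad.
- **Height and position:** the tool rose 89 mm, so the cap's underside should be about 177 mm above the shelf. It is within about 1 mm of my estimate of the jar's axis.
- **Picture:** the last side view showed the cap clear above the open neck. The bystanders in that crop looked unmoved; it did not show the clip or the third magnet, and nothing came near those.
- **Disagreement:** the camera estimates of the cap's position differed by 2–3 mm between views. The tool also drifted about 2 mm sideways during the turn; contact forces stayed under 2 N at every reading.

The job took 6.5 s of the 38 s allowed.

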